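Seat the level knob on its splined shaft and hold the push switch down

TASK

Pick up the blue fluted knob, turn it until the cross-shaped bore underneath lines up with the brass splines of the bare shaft on the amplifier's control panel, and slide it down until it is fully home on the shaft. Then push the knob down against the shaft's spring, right to the bottom of its travel, and finish like that: your gripper still on the knob, holding it pressed in. Leave the heatsink, the copper lug and the nylon standoff where they are.

Things in the scene. Friction and masses are not known exactly. Their poses are not given: they have to be found in the camera images.
- knob: Loose blue fluted knob, 40 mm across, 36 mm tall, about 50 g, upright on the desk. Origin at the centre of its underside, z up. White pointer line on top, from centre towards its own +x. Cross-shaped bore in its underside, 18 mm deep: two crossing slots along the knob's own x and y, each 8.4 mm wide, 22.4 mm long. Grip it across any diameter.
- bore_end (a point): The closed upper end of the knob's bore: a point on the knob's axis 18 mm above its underside. It meets the top of the shaft when the knob is fully home.
- shaft: Bare upright brass shaft, a plus shape from above: ribs along its own x and y, 6 mm wide, 20 mm long, tops rounded (r 3 mm). 1.2 mm play on every side in the bore; fits at any of four quarter turns. Origin on its axis at the panel face when up, its top 34 mm above. Turns stiffly (0.06 N m) about its axis, within 2.6 rad either way; start angle varies, given by this orientation.
- shaft_top (a point): Centre of the top of the shaft, 34 mm above the panel when the shaft is up. With the knob fully home and the shaft up, the knob's underside is 16 mm above the panel; pressed to the bottom, 8 mm above it.
- press (a joint): How far the shaft is pushed down into the amplifier: 0 = up, 0.008 m = bottom stop. A spring pushes it up with 4 N at the start of the stroke and about 9 N at the bottom; it springs back if let go.
- amp: Fixed amplifier control unit lying face up: 154 mm (its x) by 234 mm (its y), aluminium panel 45 mm above the desk, wooden cheeks 47 mm high. Origin at the centre of its underside. Shaft at its (-10, -30) mm, in a black bushing 30 mm across, 5 mm high. Two fitted black knobs, 26 mm across, 18 mm tall, on the panel at its (-25, 68) and (35, 68) mm.
- heatsink: Loose silver finned heatsink, 45 by 60 mm, 28 mm tall. Origin at the centre of its underside. Leave it alone.
- lug: Loose flat copper ring lug, 32 by 14 mm, 4 mm thick. Origin on its underside, near its middle. Leave it alone.
- standoff: Loose cream nylon standoff, upright cylinder 16 mm in diameter, 25 mm tall. Origin at the centre of its underside. Leave it alone.
- board: Fixed green circuit board on short brass posts, 110 by 85 mm, parts up to 26 mm high. Origin at the centre of its underside on the desk. Not needed.
Not all that is in view belongs to the job. There is more than one size of the knob; the one meant has the size given above.

How it is judged:
By the outcome, as a careful person would: the job done as asked, in the order asked, and still so for the second after the job is handed in, while the arm keeps its last pose, push and grip.
It also fails if it takes over 35 s, if anything falls off the work surface, if the arm or the gripper's body presses on something with over 40 N, if the wrist force passes 120 N, or if a joint passes its speed limit or range.

ROBOT

A 7-joint arm with a two-finger parallel gripper is mounted at the origin on the work surface. World frame = base frame: x ahead of the robot, y to its left, z up, the work surface at z = 0. Lengths are in m, angles in rad, forces in N, time in s.
With the tool pointing down it reaches from about 0.35 to 0.9 m from the base axis. Payload 7.2 kg.
Tool frame: the origin (TCP) lies where the fingers leave the gripper's body, on its centre line; the fingertips stand 80 mm ahead of it and the grasp point (between the pads) lies 61 mm ahead of it; z points along the fingers, y is the direction in which the jaws open and shut (so a half turn about z gives the same grasp; the last joint's range is limited). The gripper opens to 88 mm and grips with 3 to 60 N. Pads are 20 mm wide; open, the fingers measure 115 mm over their backs; the gripper's body (75 mm by 178 mm) begins 61 mm behind the grasp point.
Start: joints at [1.06, 0.411, -0.013, 1.596, 0.006, 1.134, -0.082], TCP at [0.268, -0.565, 0.303] pointing down, gripper open.
Joint ranges: [-2.95, 2.95], [-0.29, 1.99], [-1.47, 1.44], [0.14, 2.54], [-1.03, 4.17], [0.13, 1.85], [-2.86, 2.86]. Speed limits (rad/s): [2.39, 2.39, 3.01, 3.01, 3.14, 3.14, 3.14].

INTERFACE

Orientations are given as a rotation vector (axis times angle).
In Python, from bench import r gives the robot as it stands.
- The arm moves only by the shell command python3 -m crank 'ROWS'. ROWS is JSON, a list of rows, each a list of 5 numbers: the closure, from -1 (fully open) to 1 (shut), so that 0 is half open, then the shift along the tool's x, y, z in cm, then the turn about the tool's z in degrees. In form: [[claw, dx, dy, dz, turn], ...]. A call has 1 to 10 rows; each row is the pose to reach, as a shift and turn from the pose commanded when the call began, along the tool's axes at that moment; what a row does not reach only later rows make up. A row lasts 1/10 s, in which the tool goes at most 50 mm and 8.59 degrees, less where a joint would pass 70% of its speed; a pose out of reach is approached as far as the arm can. A call with a gripper value outside its range is refused whole. The fingers move at their own pace and stop on an object; the grip force is fixed at half the most. Time passes only in rows, so rows that repeat a pose let the fingers close. It gives the time, the measured TCP pose, the force and the opening at its end, in the units of the state.
- r.get_state(): the state, without advancing time (a new reading comes with each control period).
- r.snapshot(name): name is "side" or "top" or "wrist"; returns a dict with "frame" (384x512x3 uint8, red, green, blue), "depth" (384x512 float32, m along the optical axis (not along the pixel's ray), 0 where there is no reading), "fx", "fy", "cx", "cy" (pixels), "origin" and "orientation" of the camera in the world; the wrist camera has in their place "T_tool_cam" (4x4, takes a point from camera to tool coordinates, whose origin is the TCP and whose axes are the flange's). Camera axes: x right, y down, z forward; pixel columns grow to the right and rows downward; lengths in m; the calibration is good to about 2 mm. A picture is of the moment at which its call begins: read the wrist's pose just before it.
- r.sign_off(): hands the job in, once; it reports no verdict.
The state is a dict: "time_s": time; "qpos": joint angles; "dq": joint speeds; "effort": joint torques, N m; "eef_pos": TCP position; "eef_rot": TCP orientation; "wrist_force": force on the tool from outside, world axes, zero at the start; "ft_torque": the same for the moment, N m; "width": finger opening in m.
Only numpy, scipy, OpenCV 4.12 (cv2) and the standard library are available. Lean on these libraries where they do the work, as an engineer would, in place of code of your own. Each camera call takes 0.05 s, during which the arm holds its last target.

## Working session

There is one attempt and no reset: what is moved stays moved. The work goes in short steps, Python scripts to look and compute and a shell command to move; the robot and the scene stay as the last step left them, time stands still between calls to the robot, and variables do not carry over. Pictures are saved under pics/ and viewed, and the job is handed in when it is done.

```bash
ls; mkdir -p pics; cat > h.py <<'E'
import numpy as np, cv2
from scipy.spatial.transform import Rotation as R
from bench import r
def cam(name):
    s=r.get_state(); d=r.snapshot(name)
    if name=='wrist':
        T=np.eye(4);T[:3,:3]=R.from_rotvec(s['eef_rot']).as_matrix();T[:3,3]=s['eef_pos']
        W=T@np.array(d['T_tool_cam'])
    else:
        W=np.eye(4);o=np.array(d['orientation'])
        W[:3,:3]=o if o.shape==(3,3) else R.from_rotvec(o).as_matrix()
        W[:3,3]=d['origin']
    d['W']=W; return d
def pt(d,u,v,z=None):
    ray=np.array([(u-d['cx'])/d['fx'],(v-d['cy'])/d['fy'],1.])
    if z is None:
        return d['W'][:3,:3]@(ray*d['depth'][int(round(v)),int(round(u))])+d['W'][:3,3]
    w=d['W'][:3,:3]@ray; o=d['W'][:3,3]
    return o+w*(z-o[2])/w[2]
def save(d,n,box=None,k=1):
    f=d['frame'][:,:,::-1]
    if box: f=f[box[1]:box[3],box[0]:box[2]]
    f=cv2.resize(np.ascontiguousarray(f),None,fx=k,fy=k,interpolation=cv2.INTER_CUBIC); cv2.imwrite('pics/'+n,f)
E
python3 - <<'E'
from h import *
import pickle
print(r.get_state())
for n in ['top','side','wrist']:
    d=cam(n); pickle.dump(d,open(n+'0.pkl','wb')); save(d,n+'0.png',None,1.5); print(n,d['fx'],d['W'])
E
```

```text
pics
{'time_s': 0.0, 'qpos': array([ 1.05981312,  0.41191008, -0.01273113,  1.59703775,  0.00564601,
        1.13429067, -0.08219387]), 'dq': array([-1.56085786e-03,  1.23984137e-03,  2.63320694e-04, -1.19234656e-03,
       -8.43522976e-04, -3.56004056e-05, -2.29630152e-03]), 'effort': array([-6.78523302e-04, -5.87947369e+01,  6.41368870e-01, -2.91076005e+01,
       -5.38023748e-02,  1.81859953e-02,  1.65846227e-04]), 'eef_pos': array([ 0.2675937 , -0.56440252,  0.30180512]), 'eef_rot': array([-3.06339750e+00, -6.89621791e-01,  7.79463388e-04]), 'wrist_force': array([-0.27427155, -0.02132402,  0.24634477]), 'ft_torque': array([-0.01641263,  0.03343453, -0.01033959]), 'width': 0.0878823247370472}
top 357.21337021066245 [[-1.92375730e-02 -9.86396159e-01  1.63256034e-01  4.42842923e-01]
 [-9.99807497e-01  1.96093097e-02  6.65690776e-04 -1.65319701e-01]
 [-3.85797295e-03 -1.63211800e-01 -9.86583511e-01  9.37374853e-01]
 [ 0.00000000e+00  0.00000000e+00  0.00000000e+00  1.00000000e+00]]
side 405.5510024665925 [[ 0.99965569 -0.01667845  0.02025653  0.56738638]
 [-0.02601134 -0.52836576  0.84861831 -0.90773789]
 [-0.00345078 -0.84885302 -0.52861767  0.52837202]
 [ 0.          0.          0.          1.        ]]
wrist 267.18144917751124 [[ 0.42863541 -0.8734981  -0.23080892  0.33131454]
 [-0.90347678 -0.41474646 -0.10823626 -0.53527503]
 [-0.00118301  0.2549244  -0.96696026  0.38458978]
 [ 0.          0.          0.          1.        ]]
```

View pics/top0.png

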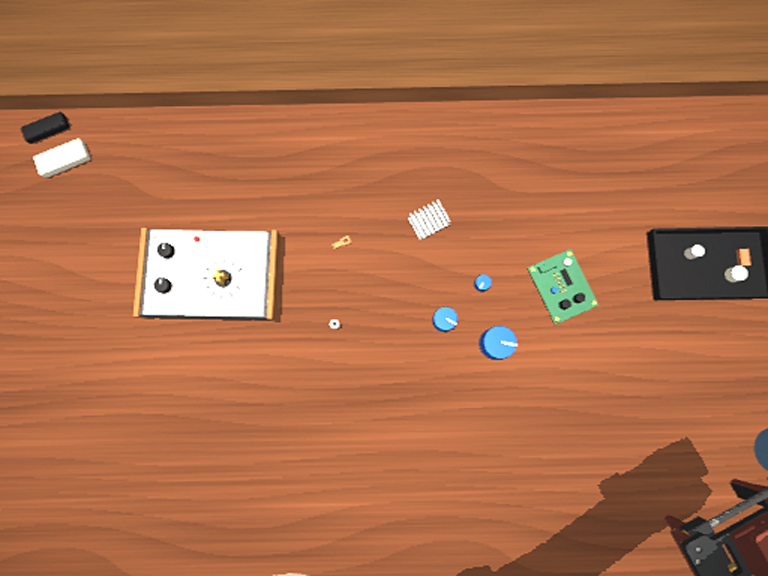

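View pics/side0.png

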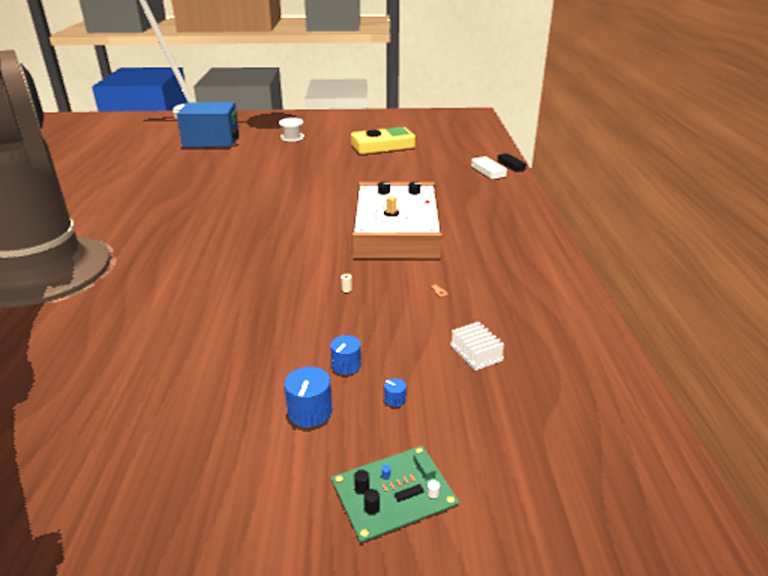

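```bash
python3 - <<'E'
from h import *
import pickle
d=pickle.load(open('top0.pkl','rb'))
save(d,'k.png',(270,170,360,250),8)
save(d,'a.png',(85,145,195,220),7)
s=pickle.load(open('side0.pkl','rb'))
save(s,'ks.png',(180,215,285,290),7)
hsv=cv2.cvtColor(d['frame'],cv2.COLOR_RGB2HSV)
m=cv2.inRange(hsv,(100,120,60),(125,255,255))
n,l,st,c=cv2.connectedComponentsWithStats(m)
for i in range(1,n):
    if st[i,4]>30:
        u,v=c[i]; p=pt(d,u,v); print(st[i],c[i],p, 'heq diam',2*np.sqrt(st[i,4]/np.pi)/d['fx']*d['depth'][int(v),int(u)])
E
```

```text
[317 183  10  11  75] [321.66666667 187.62666667] [ 0.59305246 -0.3357098   0.02264752] heq diam 0.025324945899710936
[289 205  16  16 155] [296.31612903 212.07741935] [ 0.52956899 -0.26617828  0.03511604] heq diam 0.035561441446779876
[320 217  24  23 402] [331.27860697 227.99751244] [ 0.4870687  -0.34951791  0.04920401] heq diam 0.05595848759643997
```

View pics/k.png

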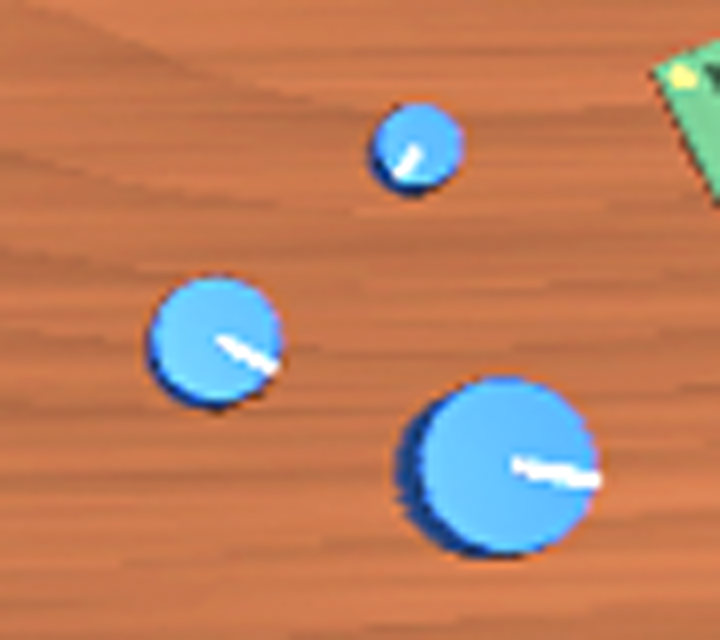

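View pics/a.png

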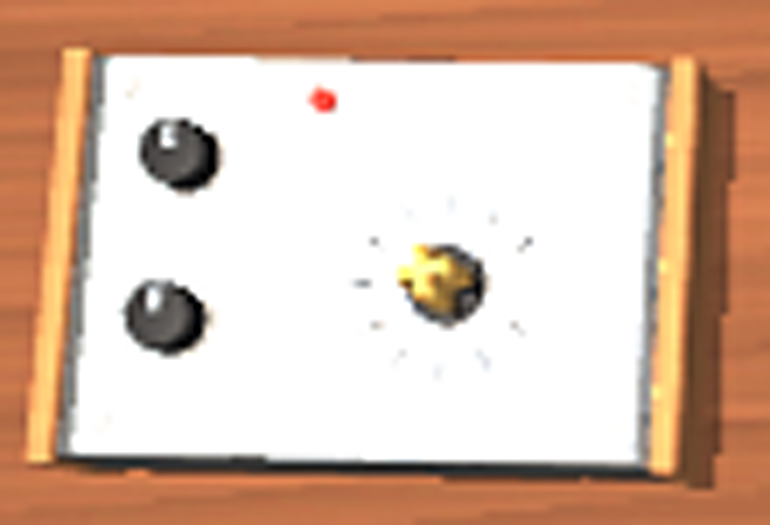

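View pics/ks.png

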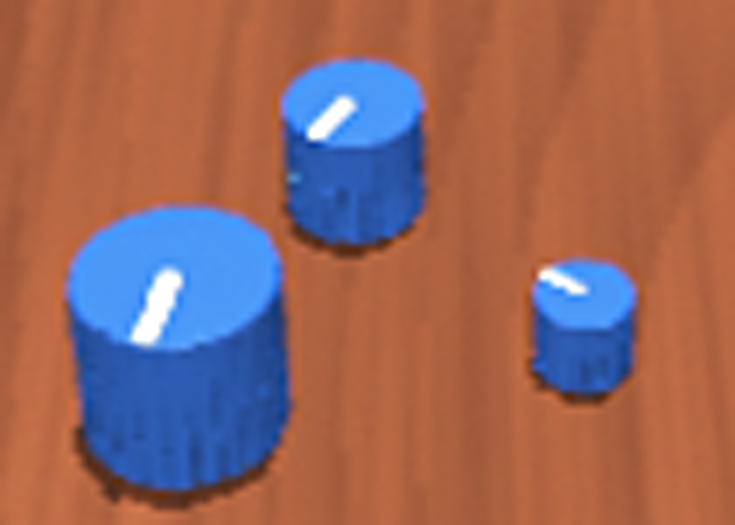

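```bash
cat >> h.py <<'E'
def rel(target,yaw=None):
    """shift in cm in tool axes; yaw = wanted world angle(deg) of tool x"""
    s=r.get_state(); M=R.from_rotvec(s['eef_rot']).as_matrix()
    d=M.T@(np.array(target)-s['eef_pos'])*100
    cy=np.degrees(np.arctan2(M[1,0],M[0,0]))
    print('t',s['time_s'],'tcp',s['eef_pos'].round(4),'yaw',round(cy,2),'tilt',M[:,2].round(4),'shift cm',d.round(2),'turn',None if yaw is None else round(-((yaw-cy+180)%360-180),2),'F',s['wrist_force'].round(1),'w',round(s['width'],4),'q',s['qpos'].round(2))
E
python3 - <<'E'
from h import *
import pickle
d=pickle.load(open('top0.pkl','rb'))
k=lambda x,y,x0,y0,s:((x+.5)/s+x0-.5,(y+.5)/s+y0-.5)
K=pt(d,*k(217,341,270,170,8),.036);print('knob',K)
a=pt(d,*k(217,338,270,170,8),.036);b=pt(d,*k(277,370,270,170,8),.036);print(np.degrees(np.arctan2(*(b-a)[1::-1])))
S=pt(d,*k(430,275,85,145,7),.079);print('shaft',S)
B=pt(d,*k(448,287,85,145,7),.050);print('bush',B)
for x,y,z in [(180,152,.063),(165,315,.063),(80,50,.047),(43,460,.047),(685,60,.047),(664,470,.047)]: print(pt(d,*k(x,y,85,145,7),z))
print('wristcam tool',r.snapshot('wrist')['T_tool_cam'])
rel([.52,.17,.30],None)
E
```

```text
knob [ 0.52918666 -0.26700745  0.036     ]
-119.50782647388975
shaft [0.60166293 0.10323326 0.079     ]
bush [0.60249994 0.1056725  0.05      ]
[0.65126394 0.19939129 0.063     ]
[0.59207061 0.20191802 0.063     ]
[0.69428693 0.24471843 0.047     ]
[0.54302718 0.24983061 0.047     ]
[0.68597926 0.02199048 0.047     ]
[0.53507068 0.0273423  0.047     ]
wristcam tool [[ 1.72930131e-04 -9.66990083e-01 -2.54813951e-01  7.00411026e-02]
 [ 9.99999966e-01  1.17034577e-04  2.34519535e-04  8.15308505e-04]
 [-1.96956022e-04 -2.54813983e-01  9.66990070e-01 -8.26828245e-02]
 [ 0.00000000e+00  0.00000000e+00  0.00000000e+00  1.00000000e+00]]
t 0.2 tcp [ 0.2677 -0.5645  0.3021] yaw 25.37 tilt [-5.e-04  9.e-04 -1.e+00] shift cm [ 54.27 -55.56   0.26] turn None F [ 0.5 -0.5  0.5] w 0.0881 q [ 1.06  0.41 -0.01  1.6   0.01  1.13 -0.08]
```

```bash
python3 -m crank '[[-1,58.6,-46.1,5,0],[-1,58.6,-46.1,5,0],[-1,58.6,-46.1,5,0],[-1,58.6,-46.1,5,0],[-1,58.6,-46.1,5,0],[-1,58.6,-46.1,5,0],[-1,58.6,-46.1,5,0],[-1,58.6,-46.1,5,0],[-1,58.6,-46.1,5,0],[-1,58.6,-46.1,5,0]]'; python3 - <<'E'
from h import *
rel([.602,.104,.22],25)
E
```

```text
time_s: 1.2
eef_pos: [0.4904, -0.1162, 0.2693]
eef_rot: [3.065, 0.689, 0.001]
wrist_force: [0.8, -1.1, -0.5]
width: 0.0876
t 1.2 tcp [ 0.4904 -0.1162  0.2693] yaw 25.35 tilt [ 5.e-04 -3.e-04 -1.e+00] shift cm [ 19.51 -15.12   4.93] turn 0.35 F [ 0.8 -1.1 -0.5] w 0.0876 q [ 0.37  0.26 -0.28  1.91  0.09  0.98 -1.07]
```

```bash
python3 -m crank '[[-1,19.5,-15.1,5,0],[-1,19.5,-15.1,5,0],[-1,19.5,-15.1,5,0],[-1,19.5,-15.1,5,0],[-1,19.5,-15.1,5,0],[-1,19.5,-15.1,5,0],[-1,19.5,-15.1,5,0],[-1,19.5,-15.1,5,0]]'; python3 - <<'E'
from h import *
import pickle
rel([.602,.104,.22],25)
d=cam('wrist');pickle.dump(d,open('w1.pkl','wb'));save(d,'w1.png',None,1.5)
E
```

```text
time_s: 2.0
eef_pos: [0.6011, 0.1006, 0.219]
eef_rot: [3.064, 0.688, -0.001]
wrist_force: [-0.3, -1.2, 0.1]
width: 0.0877
t 2.0 tcp [0.6011 0.1006 0.219 ] yaw 25.31 tilt [-6.e-04 -1.e-03 -1.e+00] shift cm [ 0.22 -0.27 -0.1 ] turn 0.31 F [-0.3 -1.2  0.1] w 0.0877 q [-0.    0.49 -0.33  1.71  0.19  0.98 -1.53]
```

View pics/w1.png

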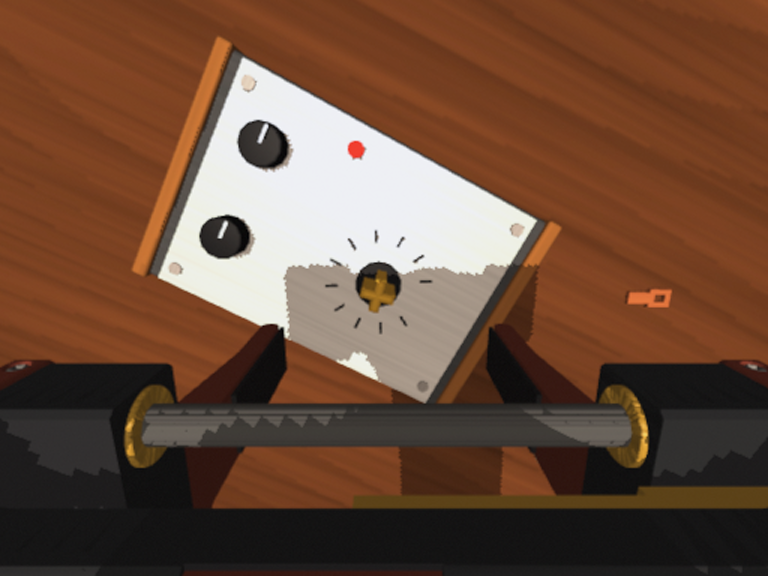

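```bash
python3 - <<'E'
from h import *
import pickle
d=pickle.load(open('w1.pkl','rb'))
save(d,'w1c.png',(225,165,285,215),12)
# points by depth
P=[]
for v in range(165,215):
  for u in range(225,285):
    if d['depth'][v,u]>0:
      P.append(pt(d,u,v))
P=np.array(P)
print(np.histogram(P[:,2],bins=np.arange(.03,.09,.004)))
T=P[P[:,2]>.0765]; print(len(T),T.mean(0),T.min(0),T.max(0))
np.save('T.npy',T)
best=[]
from scipy.optimize import minimize
# fit plus template: max points inside, using signed distance
def cost(p):
    c,s=np.cos(p[2]),np.sin(p[2]); x=(T[:,0]-p[0])*c+(T[:,1]-p[1])*s; y=-(T[:,0]-p[0])*s+(T[:,1]-p[1])*c
    bx=np.hypot(np.maximum(abs(x)-.010,0),np.maximum(abs(y)-.003,0)); by=np.hypot(np.maximum(abs(y)-.010,0),np.maximum(abs(x)-.003,0))
    return (np.minimum(bx,by)**2).sum()*1e6
for a0 in range(0,90,10):
    q=minimize(cost,[*T.mean(0)[:2],np.radians(a0)],method='Nelder-Mead',options=dict(xatol=1e-5,fatol=1e-5,maxiter=2000)); best.append((q.fun,q.x[:2],np.degrees(q.x[2])))
for b in sorted(best,key=lambda t:t[0])[:4]: print(b)
B=P[(P[:,2]>.046)&(P[:,2]<.054)];
E
```

```text
(array([   0,    0,    0, 1503,  813,  271,   20,   21,   26,   26,   30,
         71,  201,    0]), array([0.03 , 0.034, 0.038, 0.042, 0.046, 0.05 , 0.054, 0.058, 0.062,
       0.066, 0.07 , 0.074, 0.078, 0.082, 0.086]))
250 [0.60526064 0.10688219 0.07889977] [0.59478009 0.09700483 0.0765484 ] [0.61495215 0.11643789 0.0815171 ]
(np.float64(0.05491451241590253), array([0.60488758, 0.10688038]), np.float64(10.272116965820118))
(np.float64(0.05491451424906205), array([0.60488761, 0.10688041]), np.float64(100.27178157415145))
(np.float64(0.05491451479616783), array([0.60488753, 0.10688039]), np.float64(10.271834827021374))
(np.float64(0.05491451606947303), array([0.6048876 , 0.10688043]), np.float64(10.272035611795163))
```

View pics/w1c.png

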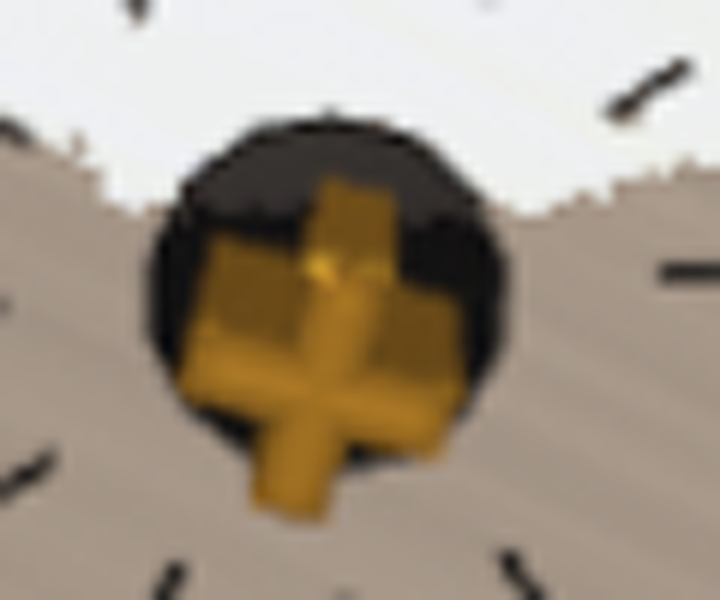

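```bash
python3 - <<'E'
from h import *
rel([.527,-.270,.18],25.3)
E
```

```text
t 2.05 tcp [0.6012 0.1002 0.2193] yaw 25.26 tilt [-0.     -0.0011 -1.    ] shift cm [-22.5   30.31   3.97] turn -0.04 F [-0.1 -0.7  0.2] w 0.0879 q [-0.    0.49 -0.33  1.71  0.19  0.98 -1.53]
```

```bash
python3 -m crank '[[-1,-22.5,30.3,2,0],[-1,-22.5,30.3,2,0],[-1,-22.5,30.3,2,0],[-1,-22.5,30.3,2,0],[-1,-22.5,30.3,2,0],[-1,-22.5,30.3,4,0],[-1,-22.5,30.3,4,0],[-1,-22.5,30.3,4,0],[-1,-22.5,30.3,4,0],[-1,-22.5,30.3,4,0]]'; python3 - <<'E'
from h import *
import pickle
rel([.527,-.270,.18],25.3)
d=cam('wrist');pickle.dump(d,open('w2.pkl','wb'));save(d,'w2.png',None,1.5)
E
```

```text
time_s: 3.05
eef_pos: [0.5267, -0.27, 0.1795]
eef_rot: [3.066, 0.684, 0.0]
wrist_force: [-0.3, 0.3, -1.0]
width: 0.0879
t 3.05 tcp [ 0.5267 -0.27    0.1795] yaw 25.14 tilt [ 1.e-04 -3.e-04 -1.e+00] shift cm [ 0.03  0.02 -0.05] turn -0.16 F [-0.3  0.3 -1. ] w 0.0879 q [ 0.58  0.5  -0.25  1.79  0.16  0.87 -0.88]
```

View pics/w2.png

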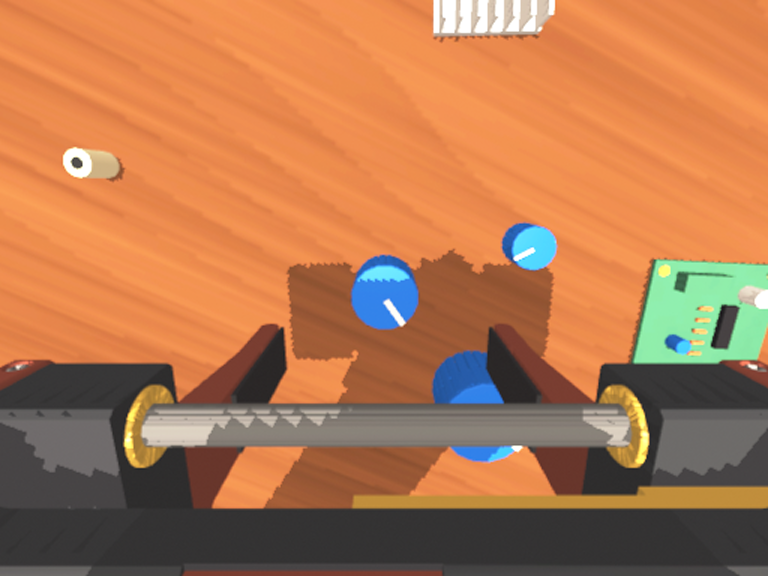

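```bash
python3 - <<'E'
from h import *
import pickle
from scipy.optimize import least_squares,minimize
d=pickle.load(open('w2.pkl','rb'))
save(d,'w2c.png',(225,160,290,225),10)
P=[];C=[]
for v in range(160,230):
  for u in range(225,290):
    if d['depth'][v,u]>0: P.append(pt(d,u,v));C.append(d['frame'][v,u])
P=np.array(P);C=np.array(C).astype(int)
k=(abs(P[:,2]-.036)<.004)
T=P[k]; CT=C[k]; print(len(T),T.mean(0),T.min(0),T.max(0))
c0=T[:,:2].mean(0)
q=minimize(lambda c:(np.maximum(np.hypot(*(T[:,:2]-c).T)-.020,0)**2).sum()*1e6,c0,method='Nelder-Mead',options=dict(xatol=1e-5,fatol=1e-6));print('centre',q.x,q.fun,'z',np.median(T[:,2]))
w=CT[:,0]>150
L=T[w][:,:2]; print(w.sum(),L.mean(0))
u,s,vt=np.linalg.svd(L-L.mean(0)); dd=vt[0]; 
if dd@(L.mean(0)-q.x)<0: dd=-dd
print('pointer',np.degrees(np.arctan2(dd[1],dd[0])),'via centre',np.degrees(np.arctan2(*(L.mean(0)-q.x)[::-1])))
g=R.from_rotvec
rel([q.x[0],q.x[1],.024+.061],25)
E
```

```text
1542 [ 0.53180175 -0.26787412  0.03655188] [ 0.5115292  -0.28818343  0.03231384] [ 0.55078444 -0.24849835  0.03918036]
centre [ 0.5311389  -0.26824437] 0.0 z 0.03660199372022037
95 [ 0.52578022 -0.27684196]
pointer -120.93544237685724 via centre -121.93433103580892
t 3.1 tcp [ 0.5274 -0.2685  0.1798] yaw 25.28 tilt [ 7.e-04  1.e-04 -1.e+00] shift cm [0.34 0.13 9.48] turn 0.28 F [-0.9  0.4  0.6] w 0.0877 q [ 0.58  0.5  -0.25  1.79  0.16  0.87 -0.88]
```

View pics/w2c.png

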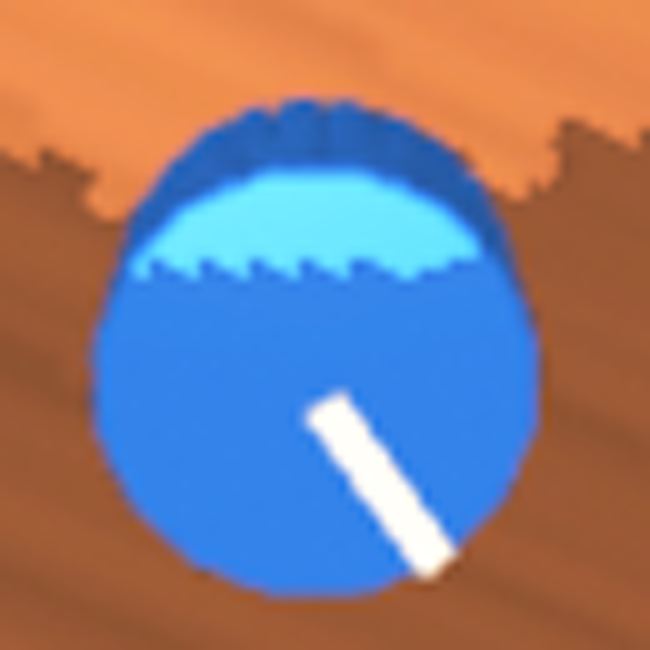

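```bash
cat >> h.py <<'E'
from scipy.optimize import minimize
def states(n=8):
    S=[]
    for i in range(n):
        s=r.get_state(); S.append((s['eef_pos'],s['eef_rot'])); r.snapshot('wrist')
    p=np.array([a for a,_ in S]); M=R.from_rotvec([b for _,b in S]).mean().as_matrix()
    print('pos std',p.std(0).round(5)); return p.mean(0),M
def meas(n=8):
    p,M=states(n); d=r.snapshot('wrist'); T=np.eye(4);T[:3,:3]=M;T[:3,3]=p
    d['W']=T@np.array(d['T_tool_cam']); return d,p,M
def cloud(d,u0,v0,u1,v1):
    v,u=np.mgrid[v0:v1,u0:u1]; z=d['depth'][v0:v1,u0:u1]
    X=np.stack([(u-d['cx'])/d['fx']*z,(v-d['cy'])/d['fy']*z,z],-1).reshape(-1,3)[z.ravel()>0]
    return X@d['W'][:3,:3].T+d['W'][:3,3], d['frame'][v0:v1,u0:u1].reshape(-1,3)[z.ravel()>0].astype(int)
E
python3 - <<'E'
from h import *
d,p,M=meas(); print(p,np.degrees(np.arctan2(M[1,0],M[0,0])))
P,C=cloud(d,225,160,290,230); T=P[abs(P[:,2]-.0365)<.003]; print((T.min(0)+T.max(0))/2,T.max(0)-T.min(0))
E
python3 -m crank '[[-1,0,0,0,-8],[-1,0,0,0,-16],[-1,0,0,0,-24],[-1,0,0,0,-32],[-1,0,0,0,-41],[-1,0,0,0,-41],[-1,0,0,0,-41]]'; python3 - <<'E'
from h import *
d,p,M=meas(); print(p,np.degrees(np.arctan2(M[1,0],M[0,0]))); save(d,'w3.png',None,1.5)
import pickle;pickle.dump(d,open('w3.pkl','wb'))
E
```

```text
pos std [0.00031 0.00046 0.00014]
[ 0.52817194 -0.26739373  0.17968987] 25.430293718140167
[ 0.53122501 -0.26775298  0.03646415] [0.03944929 0.03914053 0.00583636]
time_s: 4.25
eef_pos: [0.5279, -0.2683, 0.1791]
eef_rot: [-2.633, -1.714, -0.0]
wrist_force: [0.4, 0.3, -0.5]
width: 0.0875
pos std [5.e-05 7.e-05 5.e-05]
[ 0.52794265 -0.26816763  0.17920067] 66.23563301350319
```

View pics/w3.png

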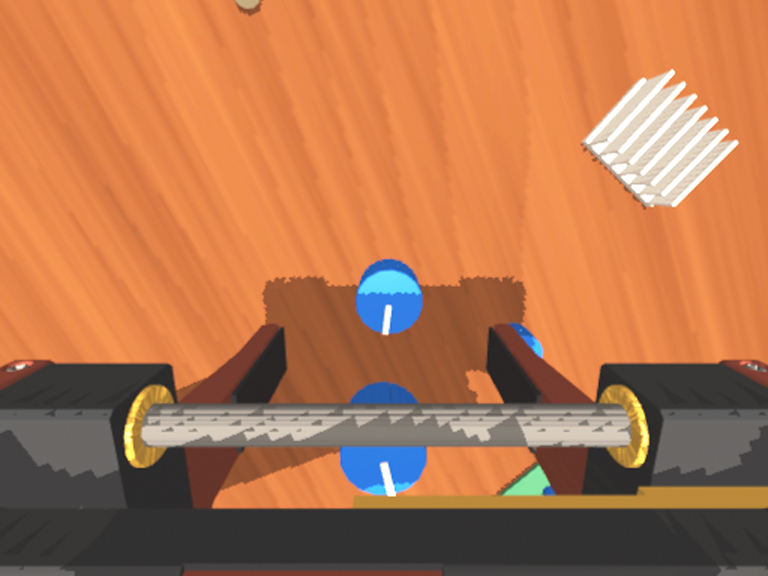

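```bash
python3 - <<'E'
from h import *
import pickle
d=pickle.load(open('w3.pkl','rb'))
P,C=cloud(d,225,165,295,230); k=abs(P[:,2]-.0365)<.003;T=P[k];C=C[k]; c=(T.min(0)+T.max(0))/2; print(c,T.max(0)-T.min(0))
L=T[C[:,0]>150][:,:2]; u,s,vt=np.linalg.svd(L-L.mean(0)); dd=vt[0]; dd*=np.sign(dd@(L.mean(0)-c[:2]))
print('pointer',np.degrees(np.arctan2(dd[1],dd[0])),np.degrees(np.arctan2(*(L.mean(0)-c[:2])[::-1])),len(L))
c1=np.array([.53122501,-.26775298])
# bias in tool frame (x,y) with y reflected: world = M b
def M2(y): y=np.radians(y); return np.array([[np.cos(y),np.sin(y)],[np.sin(y),-np.cos(y)]])
b=np.linalg.solve(M2(66.24)-M2(25.43),c[:2]-c1); print('bias mm',b*1e3, 'true', (c1-M2(25.43)@b), 'shaft', np.array([.6049,.1069])-M2(25.3)@b)
rel([*(c1-M2(25.43)@b),.085],66.2)
E
```

```text
[ 0.53138462 -0.26769757  0.03614362] [0.03915192 0.03924195 0.00525632]
pointer -120.58741966470018 -122.07199315385814 88
bias mm [-0.10883351  0.21647432] true [ 0.53123034 -0.26751075] shaft [0.60490588 0.10714222]
t 4.7 tcp [ 0.528  -0.2681  0.1792] yaw 66.35 tilt [ 1.e-04 -1.e-04 -1.e+00] shift cm [0.19 0.27 9.42] turn 0.15 F [-0.8  0.5 -0.8] w 0.0875 q [ 0.7   0.52 -0.42  1.78  0.27  0.89 -0.25]
```

```bash
python3 -m crank '[[-1,0.2,0.3,0,0],[-1,0.2,0.3,3,0],[-1,0.2,0.3,6,0],[-1,0.2,0.3,8,0],[-1,0.2,0.3,9.4,0],[-1,0.2,0.3,9.4,0],[-1,0.2,0.3,9.4,0],[-1,0.2,0.3,9.4,0],[-1,0.2,0.3,9.4,0]]'; python3 - <<'E'
from h import *
rel([.5312,-.2675,.085],66.2)
E
```

```text
time_s: 5.6
eef_pos: [0.5321, -0.2679, 0.0864]
eef_rot: [2.628, 1.718, 0.001]
wrist_force: [0.5, 0.2, 0.2]
width: 0.0878
t 5.6 tcp [ 0.5321 -0.2679  0.0864] yaw 66.36 tilt [ 1.8e-03 -9.0e-04 -1.0e+00] shift cm [ 0.   -0.1   0.14] turn 0.16 F [0.5 0.2 0.2] w 0.0878 q [ 0.66  0.65 -0.37  1.83  0.34  0.72 -0.32]
```

```bash
python3 -m crank '[[-0.3,0,0,0,0],[0.1,0,0,0,0],[1,0,0,0,0],[1,0,0,0,0],[1,0,0,0,0],[1,0,0,0,0],[1,0,0,0,0],[1,0,0,0,0]]'; python3 - <<'E'
from h import *
rel([.5312,-.2675,.085],66.2)
E
```

```text
time_s: 6.4
eef_pos: [0.5314, -0.2675, 0.0852]
eef_rot: [-2.629, -1.72, 0.0]
wrist_force: [-1.4, -0.3, -0.6]
width: 0.0391
t 6.4 tcp [ 0.5314 -0.2675  0.0852] yaw 66.38 tilt [-1.e-04  0.e+00 -1.e+00] shift cm [-0.01 -0.02  0.02] turn 0.18 F [-1.4 -0.3 -0.6] w 0.0391 q [ 0.66  0.65 -0.37  1.83  0.34  0.72 -0.32]
```

```bash
python3 -m crank '[[1,0,0,-4,0],[1,0,0,-8,0],[1,0,0,-11,0],[1,0,0,-11,0],[1,0,0,-11,0]]'; python3 - <<'E'
from h import *
d=cam('wrist'); save(d,'w4.png',(160,180,350,330),4)
rel([.6049,.1071,.19],107.8)
E
```

```text
time_s: 6.9
eef_pos: [0.5315, -0.2678, 0.1956]
eef_rot: [2.628, 1.719, 0.001]
wrist_force: [-0.3, -0.7, -1.4]
width: 0.0394
t 6.95 tcp [ 0.5309 -0.2676  0.1945] yaw 66.36 tilt [-9.e-04  1.e-04 -1.e+00] shift cm [37.29 -8.25  0.45] turn -41.44 F [ 0.7 -0.4 -1.5] w 0.0394 q [ 0.7   0.51 -0.43  1.76  0.26  0.93 -0.25]
```

View pics/w4.png

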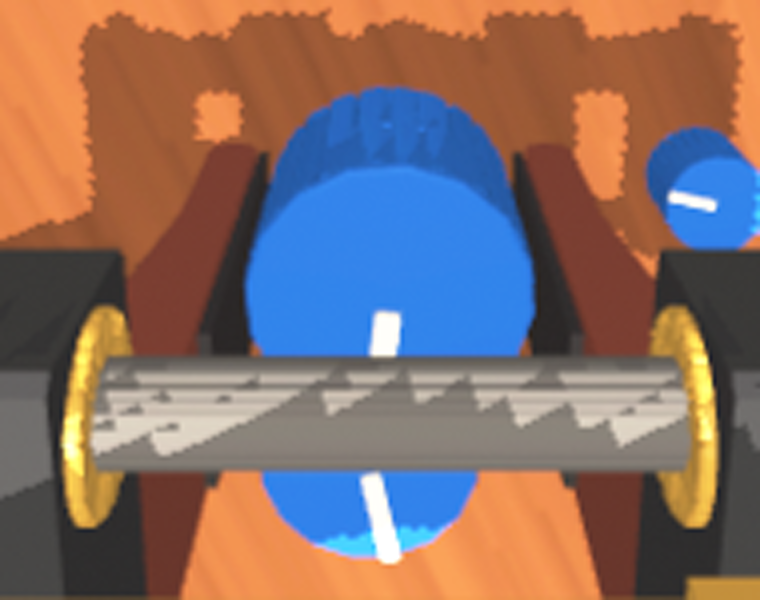

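```bash
python3 -m crank '[[1,4.5,-1,0,-5],[1,9,-2,0,-10],[1,13.5,-3,0,-15],[1,18,-4,0,-20],[1,22.5,-5,0,-25],[1,27,-6,0,-30],[1,31,-6.8,0,-35],[1,35,-7.7,0,-39],[1,37.3,-8.3,0,-41.4],[1,37.3,-8.3,0,-41.4]]'; python3 -m crank '[[1,0,0,0,0],[1,0,0,0,0],[1,0,0,0,0]]'; python3 - <<'E'
from h import *
d,p,M=meas(6); save(d,'w5.png',None,1.5); import pickle; pickle.dump(d,open('w5.pkl','wb'))
t=cam('top'); save(t,'t5.png',(90,130,200,230),7); t=cam('side'); save(t,'s5.png',(210,90,320,190),7)
rel([.6049,.1071,.18],107.8)
P,C=cloud(d,170,160,340,330); 
k=(abs(P[:,2]-(p[2]-.085+.036))<.004)&(np.hypot(P[:,0]-p[0],P[:,1]-p[1])<.024); T=P[k];C=C[k]
print(len(T),T.min(0),T.max(0))
L=T[C.min(1)>170][:,:2]; print(len(L)); u,s,vt=np.linalg.svd(L-L.mean(0));dd=vt[0]; print(np.degrees(np.arctan2(dd[1],dd[0]))%90,'mod90')
B=T[C.min(1)<=170]; 
from scipy.optimize import minimize
q=minimize(lambda c:(np.maximum(np.hypot(*(T[:,:2]-c[:2]).T)-.0198,0)**2).sum()*1e6,T[:,:2].mean(0),method='Nelder-Mead');print('centre',q.x,q.fun,p, np.degrees(np.arctan2(*(L.mean(0)-q.x)[::-1]))%90)
E
```

```text
time_s: 7.95
eef_pos: [0.6038, 0.1124, 0.1935]
eef_rot: [-1.84, -2.542, -0.001]
wrist_force: [-0.3, 0.2, -0.6]
width: 0.0392
time_s: 8.25
eef_pos: [0.6049, 0.1056, 0.1946]
eef_rot: [-1.855, -2.536, 0.002]
wrist_force: [-0.8, 0.4, -0.3]
width: 0.0396
pos std [5.0e-05 4.1e-04 2.3e-04]
t 8.7 tcp [0.605  0.1073 0.1953] yaw 107.76 tilt [ 2.e-04 -1.e-04 -1.e+00] shift cm [-0.02 -0.01  1.53] turn -0.04 F [ 0.4 -0.7 -0.6] w 0.0392 q [ 0.2   0.59 -0.64  1.7   0.41  0.99 -0.28]
3235 [0.58120272 0.09146622 0.14209949] [0.62751222 0.12532826 0.15004213]
1
0.0 mod90
centre [0.60473035 0.10871945] 480.33473665839165 [0.60496539 0.10619041 0.19505383] 78.63680198643652
```

View pics/w5.png

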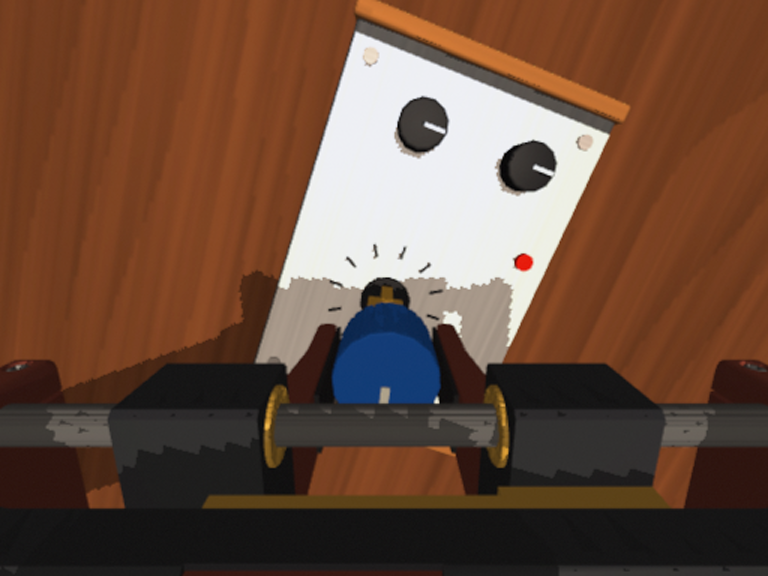

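View pics/s5.png

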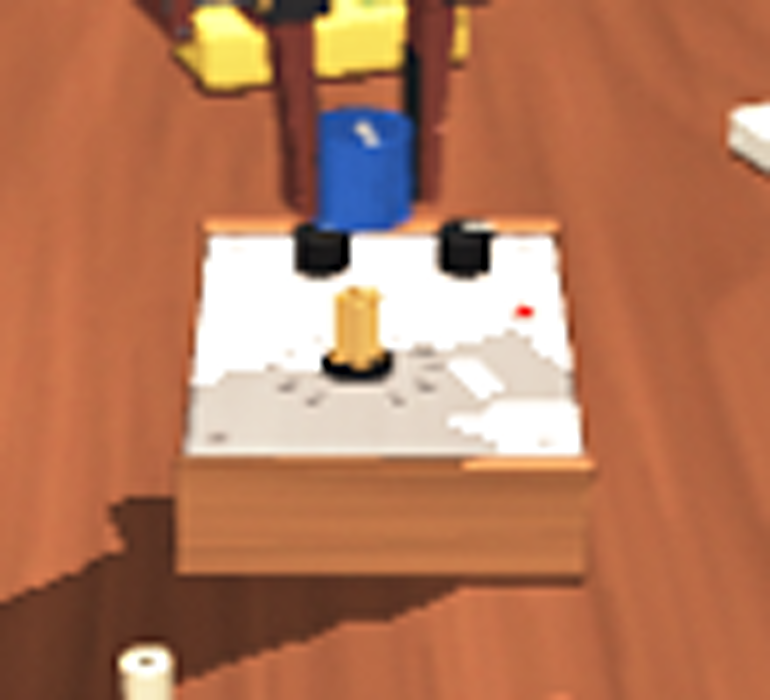

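```bash
python3 - <<'E'
from h import *
import pickle
d=pickle.load(open('w5.pkl','rb'))
save(d,'w5c.png',(215,180,300,280),6)
P,C=cloud(d,215,235,300,272)
k=(abs(P[:,2]-.1455)<.006)&(C[:,0]>75)&(C.max(1)-C.min(1)<40)&(abs(P[:,0]-.605)<.012); T=P[k]
print(len(T),T[:,:].min(0),T.max(0))
L=T[:,:2];u,s,vt=np.linalg.svd(L-L.mean(0));dd=vt[0];print(s,np.degrees(np.arctan2(dd[1],dd[0]))%180,L.mean(0),np.degrees(np.arctan2(*(L.mean(0)-[.6049,.1062])[::-1])))
E
```

```text
71 [0.60479008 0.09740945 0.14520212] [0.6087831  0.10462621 0.14892033]
[0.01529446 0.00840856] 98.17382925112317 [0.6066615  0.10096886] -71.38993346549734
```

View pics/w5c.png

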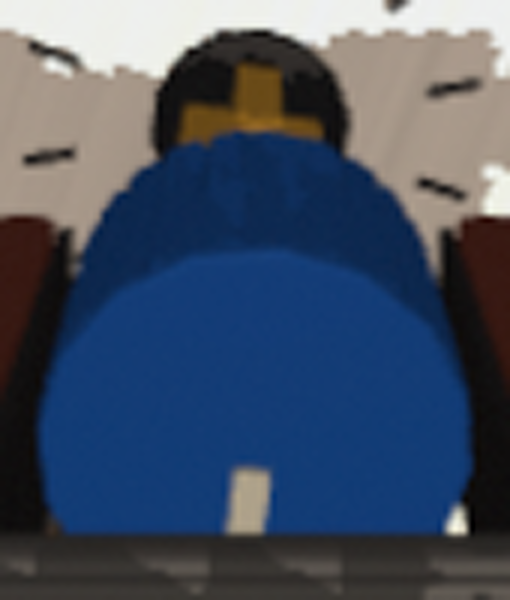

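```bash
python3 - <<'E'
from h import *
import pickle
d=pickle.load(open('w5.pkl','rb'))
k=lambda x,y:((x+.5)/6+215-.5,(y+.5)/6+180-.5)
for a,b in [((236,468),(228,532)),((270,470),(267,532)),((253,469),(247.5,532))]:
    A=pt(d,*k(*a),.1455);B=pt(d,*k(*b),.1455);v=B-A;print(A,np.degrees(np.arctan2(v[1],v[0])))
P,C=cloud(d,215,215,300,270)
q=(P[:,2]>.143)&(P[:,2]<.149)&(C[:,2]>C[:,0]+30);T=P[q];print(T[:,0].min(),T[:,0].max(),T[:,1].max(),np.median(T[:,2]))
# knob circle fit on the far edge in tool axes
M2=d['W'][:3,:3]; 
t=np.radians(107.8); ex=np.array([np.cos(t),np.sin(t)]); ey=np.array([np.sin(t),-np.cos(t)])
X=(T[:,:2]-[.60497,.10619])@ex; Y=(T[:,:2]-[.60497,.10619])@ey
print('tool x max',np.sort(X)[-5:],'y',np.sort(Y)[[3,-4]])
E
```

```text
[0.60486883 0.10282854 0.1455    ] -78.94496591972275
[0.60788577 0.1035777  0.1455    ] -74.69289694327541
[0.60637703 0.10320305 0.1455    ] -76.85608314668694
0.5859834664803472 0.6252099975473338 0.12532826113521223 0.1464978677944375
tool x max [0.01863077 0.01863299 0.01872437 0.01873392 0.01888426] y [-0.01891024  0.02020314]
```

```bash
python3 -m crank '[[1,0,0,1,0.5],[1,0,0,2,1],[1,0,0,2.6,1],[1,0,0,2.6,1],[1,0,0,2.6,1],[1,0,0,2.6,1],[1,0,0,2.6,1],[1,0,0,2.6,1]]'; python3 - <<'E'
from h import *
d,p,M=meas(3); save(d,'w6.png',(195,160,315,280),5)
t=cam('side'); save(t,'s6.png',(220,90,310,170),8)
print(p);rel([.6049,.1071,.146],106.8)
E
```

```text
time_s: 9.5
eef_pos: [0.6051, 0.1074, 0.1695]
eef_rot: [1.874, 2.521, 0.001]
wrist_force: [0.8, 0.3, -0.6]
width: 0.0392
pos std [2.e-05 3.e-05 4.e-05]
[0.60504999 0.10740242 0.16947623]
t 9.75 tcp [0.6049 0.1074 0.1692] yaw 106.77 tilt [ 1.e-04 -1.e-04 -1.e+00] shift cm [-0.02 -0.01  2.32] turn -0.03 F [-0.1 -0.6 -0.5] w 0.0395 q [ 0.18  0.61 -0.62  1.72  0.43  0.94 -0.31]
```

View pics/w6.png

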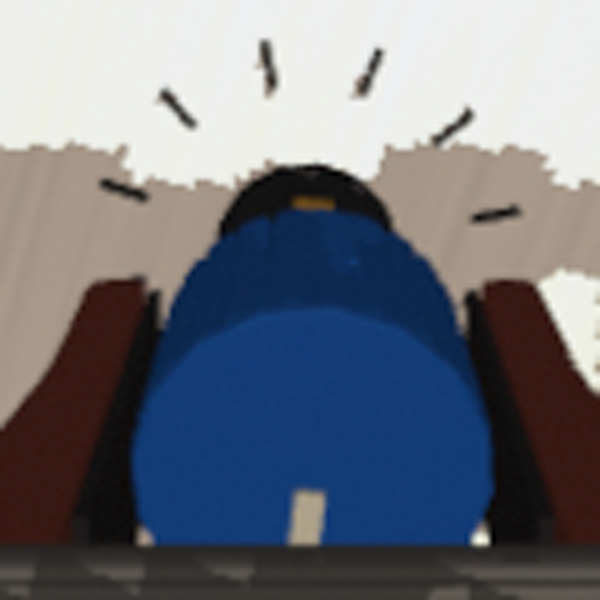

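View pics/s6.png

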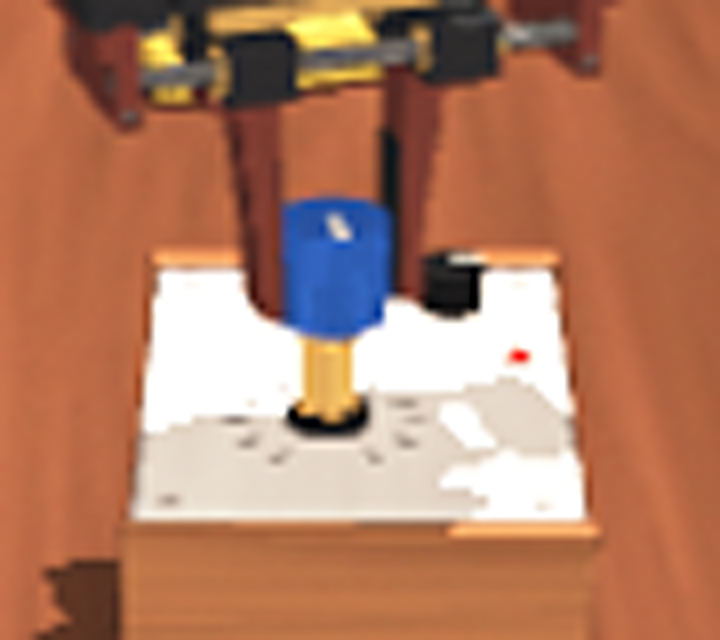

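```bash
python3 - <<'E'
from h import *
import pickle
t=cam('side'); pickle.dump(t,open('s7.pkl','wb')); f=t['frame'].astype(int)
for v in [118,120,122,124,126,128,130,133,135,137,138,139]:
    row=f[v,245:280]
    print(v,' '.join('B' if c[2]>c[0]+40 else ('Y' if c[0]>c[2]+60 and c[0]>150 else '.') for c in row))
save(t,'s7.png',(245,108,285,148),16)
w=cam('wrist');pickle.dump(w,open('w7.pkl','wb'))
E
```

```text
118 Y Y Y Y Y . . . . . B B B B B B . . B B B B B B . . . . Y Y Y Y Y Y Y
120 Y Y Y Y Y . . . . . B B B B B B B B B B B B B B . . . . Y Y Y Y Y Y Y
122 Y Y Y Y Y . . . . . B B B B B B B B B B B B B B . . . . . . . . . . .
124 . . . . . . . . . . B B B B B B B B B B B B B B . . . . . . . . . . .
126 . . . . . . . . . . . B B B B B B B B B B B B B . . . . . . . . . . .
128 . . . . . . . . . . . B B B B B B B B B B B B . . . . . . . . . . . .
130 . . . . . . . . . . . B B B B B B B B B B B B . . . . . . . . . . . .
133 . . . . . . . . . . . . . Y Y Y Y Y Y . . . . . . . . . . . . . . . .
135 . . . . . . . . . . . . . Y Y Y Y Y Y . . . . . . . . . . . . . . . .
137 . . . . . . . . . . . . . Y Y Y Y Y Y . . . . . . . . . . . . . . . .
138 . . . . . . . . . . . . . Y Y Y Y Y Y . . . . . . . . . . . . . . . .
139 . . . . . . . . . . . . . Y Y Y Y Y Y Y . . . . . . . . . . . . . . .
```

View pics/s7.png

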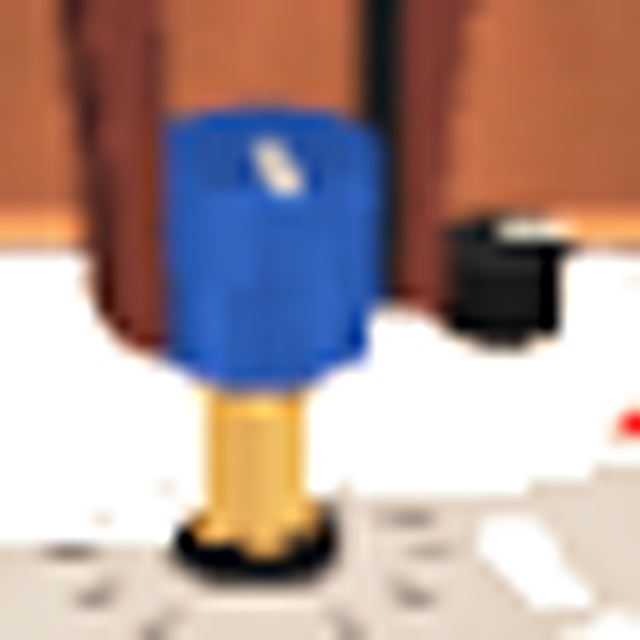

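```bash
python3 -m crank '[[1,0,-0.05,0.4,0],[1,0,-0.05,0.7,0],[1,0,-0.05,0.9,0],[1,0,-0.05,1.1,0],[1,0,-0.05,1.2,0],[1,0,-0.05,1.2,0],[1,0,-0.05,1.2,0]]'; python3 - <<'E'
from h import *
d,p,M=meas(3); print(p); rel([.6049,.1071,.146],106.8)
t=cam('side'); save(t,'s8.png',(235,95,295,150),10)
E
```

```text
time_s: 10.55
eef_pos: [0.6045, 0.1073, 0.1572]
eef_rot: [1.874, 2.522, 0.0]
wrist_force: [-0.2, 0.4, -0.5]
width: 0.0395
pos std [1.e-05 2.e-05 5.e-05]
[0.60451275 0.10729184 0.15727628]
t 10.75 tcp [0.6045 0.1073 0.1573] yaw 106.77 tilt [ 2.e-04  0.e+00 -1.e+00] shift cm [-0.03  0.03  1.13] turn -0.03 F [ 0.8 -0.7 -0.3] w 0.0393 q [ 0.18  0.63 -0.61  1.73  0.44  0.92 -0.32]
```

View pics/s8.png

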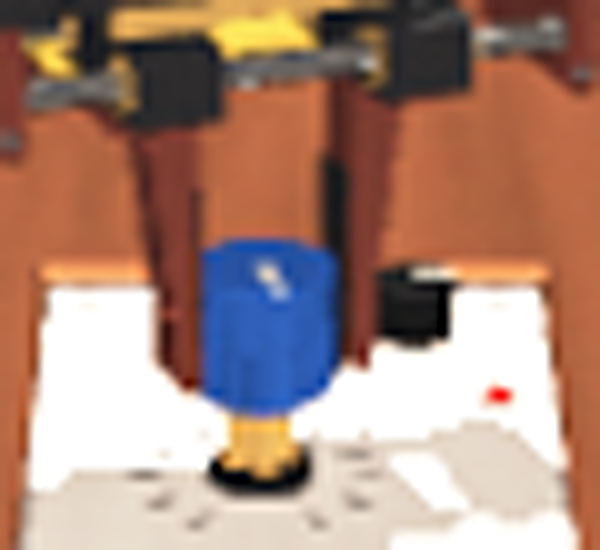

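```bash
python3 -m crank '[[1,0,0,0.3,0],[1,0,0,0.6,0],[1,0,0,0.8,0],[1,0,0,1.0,0],[1,0,0,1.1,0],[1,0,0,1.1,0],[1,0,0,1.1,0]]'; python3 - <<'E'
from h import *
d,p,M=meas(3); print(p); rel([.6049,.1071,.138],106.8)
E
```

```text
time_s: 11.5
eef_pos: [0.6045, 0.1073, 0.1462]
eef_rot: [1.874, 2.522, 0.0]
wrist_force: [1.0, 0.6, -1.8]
width: 0.0395
pos std [1.e-05 4.e-05 1.e-05]
[0.60448933 0.10728084 0.14621475]
t 11.7 tcp [0.6045 0.1073 0.1462] yaw 106.77 tilt [ 1.e-04 -0.e+00 -1.e+00] shift cm [-0.03  0.04  0.82] turn -0.03 F [ 0.4  1.  -0.4] w 0.0394 q [ 0.17  0.64 -0.61  1.74  0.45  0.9  -0.33]
```

Entered the bore freely. Now press in small steps, watching the force.

```bash
for i in 1; do python3 -m crank '[[1,0,0,0.1,0],[1,0,0,0.2,0],[1,0,0,0.2,0],[1,0,0,0.2,0]]'; done; python3 -m crank '[[1,0,0,0.1,0],[1,0,0,0.2,0],[1,0,0,0.2,0],[1,0,0,0.2,0]]';python3 -m crank '[[1,0,0,0.1,0],[1,0,0,0.2,0],[1,0,0,0.2,0],[1,0,0,0.2,0]]'; python3 - <<'E'
from h import *
rel([.6045,.1071,.138],106.8)
t=cam('side'); save(t,'s9.png',(235,95,295,150),10)
E
```

```text
time_s: 12.1
eef_pos: [0.6046, 0.1073, 0.1444]
eef_rot: [1.874, 2.521, 0.0]
wrist_force: [0.2, -0.3, 3.8]
width: 0.0394
time_s: 12.5
eef_pos: [0.6046, 0.1073, 0.1423]
eef_rot: [1.874, 2.521, 0.0]
wrist_force: [-1.9, -0.2, 4.7]
width: 0.0392
time_s: 12.9
eef_pos: [0.6045, 0.1073, 0.1404]
eef_rot: [1.874, 2.521, 0.0]
wrist_force: [-0.8, -0.5, 5.2]
width: 0.039
t 12.9 tcp [0.6045 0.1073 0.1404] yaw 106.77 tilt [ 3.e-04 -0.e+00 -1.e+00] shift cm [-0.02 -0.01  0.24] turn -0.03 F [-0.8 -0.5  5.2] w 0.039 q [ 0.17  0.65 -0.6   1.74  0.45  0.89 -0.34]
```

View pics/s9.png

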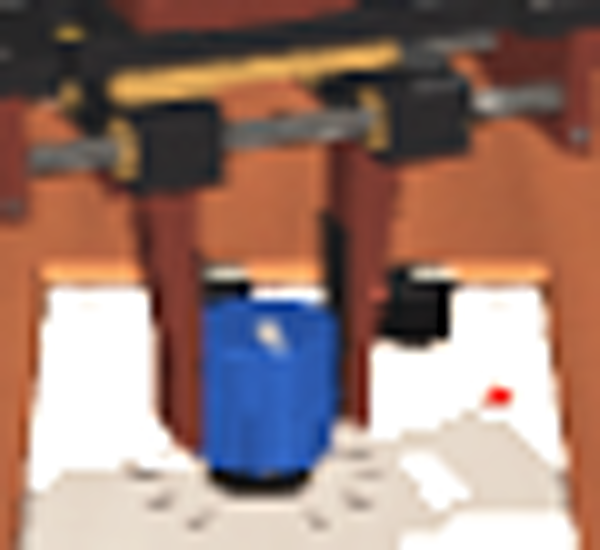

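```bash
python3 -m crank '[[1,0,0,0.1,0],[1,0,0,0.2,0],[1,0,0,0.2,0],[1,0,0,0.2,0]]';python3 -m crank '[[1,0,0,0.1,0],[1,0,0,0.1,0],[1,0,0,0.1,0],[1,0,0,0.1,0]]'; python3 -m crank '[[1,0,0,0.1,0],[1,0,0,0.1,0],[1,0,0,0.1,0],[1,0,0,0.1,0]]'
```

```text
time_s: 13.35
eef_pos: [0.6046, 0.1073, 0.1386]
eef_rot: [1.874, 2.521, 0.0]
wrist_force: [-1.5, -1.0, 8.2]
width: 0.0393
time_s: 13.75
eef_pos: [0.6046, 0.1073, 0.1379]
eef_rot: [1.873, 2.521, 0.0]
wrist_force: [-3.2, -0.8, 9.1]
width: 0.0398
time_s: 14.15
eef_pos: [0.6047, 0.1074, 0.1377]
eef_rot: [1.873, 2.521, 0.001]
wrist_force: [-5.4, -1.9, 15.7]
width: 0.0394
```

```bash
python3 -m crank '[[1,0,0,0,0],[1,0,0,0,0],[1,0,0,0,0],[1,0,0,0,0],[1,0,0,0,0]]'; python3 - <<'E'
from h import *
d,p,M=meas(6); print(p); rel([.6045,.1071,.138],106.8)
P,C=cloud(d,215,215,300,268); q=(C[:,2]>C[:,0]+30)&(np.hypot(P[:,0]-.6047,P[:,1]-.1074)<.017); print('knob top z',np.median(P[q,2]), 'panel',np.median(cloud(d,200,120,300,170)[0][:,2]))
t=cam('side'); save(t,'s10.png',(235,95,295,150),10); save(d,'w10.png',None,1.5)
E
```

```text
time_s: 14.65
eef_pos: [0.6047, 0.1074, 0.1377]
eef_rot: [1.873, 2.521, 0.001]
wrist_force: [-4.8, -1.9, 15.3]
width: 0.0395
pos std [0.e+00 2.e-05 2.e-05]
[0.60474519 0.10739759 0.13770903]
t 15.0 tcp [0.6048 0.1074 0.1377] yaw 106.76 tilt [ 1.3e-03 -4.0e-04 -1.0e+00] shift cm [-0.02 -0.03 -0.03] turn -0.04 F [-4.9 -0.9 15.8] w 0.0395 q [ 0.17  0.65 -0.6   1.74  0.46  0.89 -0.34]
knob top z 0.089330370533026 panel 0.045684171536450296
```

View pics/s10.png

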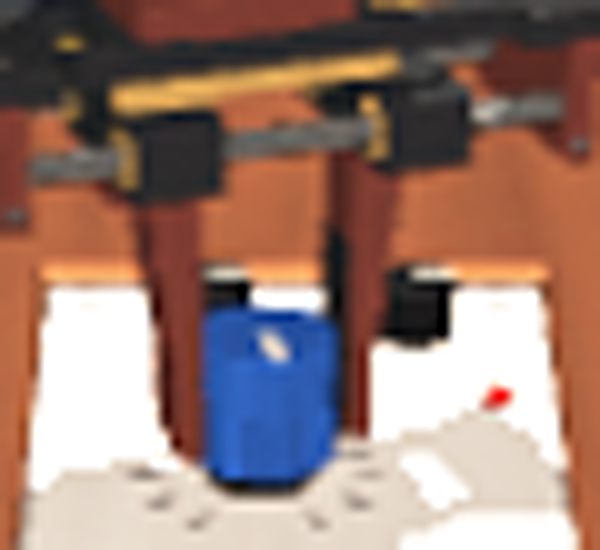

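View pics/w10.png

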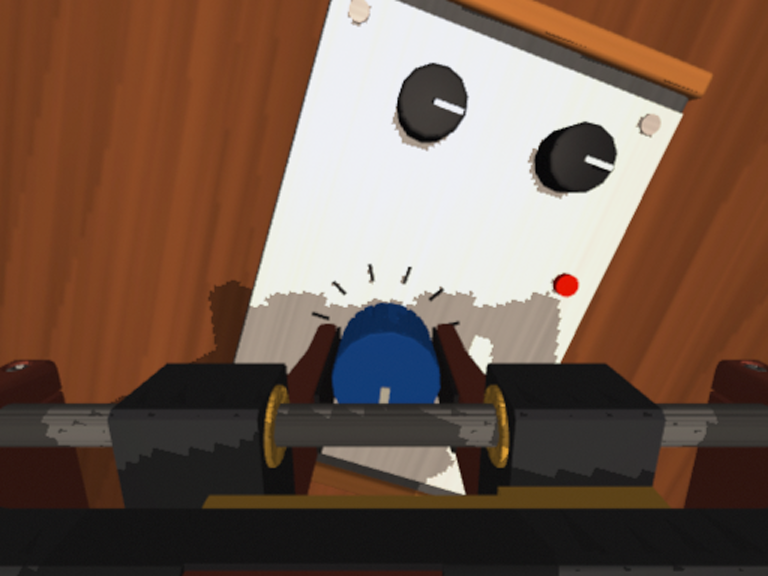

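```bash
python3 -c "
from bench import r
print(r.sign_off())"
```

```text
the job is handed in; nothing more can be done
None
```

The blue knob is on the shaft, pressed to the bottom of its travel, with the gripper still holding it there. I handed the job in at about 15 s.

- **Which knob:** Three blue knobs were in view. I took the middle-sized one at top-camera pixel (297, 212), which measured about 39–40 mm across and 36 mm tall. The others were about 25 mm and 56 mm across.
- **Turn and fit:** I turned it about 40° to match the shaft's ribs, which were at about 10°. It slid on with no noticeable force and reached home at the expected height.
- **Pressed in:** The force rose from about 4 N to 9 N over the stroke, then jumped to about 15.5 N at the stop and held steady. The top of the knob read 89.3 mm above the desk, against 89 mm expected at the bottom of travel.
- **Checks that disagreed:** In the hand, the pointer line read about 3° off its target, with only part of the line visible. The side view first suggested a 2–3 mm sideways offset. I put most of that down to a finger hiding the knob's edge and corrected by only 0.5 mm. A sideways force of about 5 N remains at the end.
- **Other parts:** I did not go near the heatsink, lug or standoff, but took no final picture of them.

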